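# Put the field kit back on charge

### The job

Field day is over: put everything back on charge, each device in its own dock - the battery pack in the charger tray, the two-way radio upright in its desk charger, the torch tail-down in the round cup and the emergency-stop transmitter in its cradle, button up. Each must sit fully home on the floor of its dock, with its brass contact side towards the dock's brass contacts. Leave the mug standing where it is.

Things in the scene. Friction and masses are not known exactly. Their poses are not given: they have to be found in the camera images.
- battery_mid (a point): robot battery pack lying on the mat: orange block with black slots on top and a black end with brass contacts; 110 mm long (x), 56 wide (y), 64 high, about 0.7 kg. Point: its centre, 32 mm above its underside. x points to the black contact end, z up. Starts with that end away from the robot, within 0.7 rad of world x.
- radio_mid (a point): two-way radio standing up: dark grey body 34 mm thick (x), 56 wide (y), 110 high; on its top a black stub antenna (22 mm tall, at y +17) and a grey knob (10 mm tall, at y -15); blue band on the front, clip and brass contacts on the back. Point: centre of the body, 55 mm above its foot. x points out of its back, z up. Starts with its back away from the robot, within 0.7 rad.
- torch_mid (a point): rechargeable torch standing on its tail, lens up: dark grey, round, teal rings, 125 mm high; tail 48 mm in diameter, barrel 40, head 56 (straight from 90 to 125 mm above the foot). Point: on its axis, half-way up (62.5 mm). z along its axis, up; its turn about z does not matter.
- remote_mid (a point): emergency-stop transmitter lying face up: yellow box 100 mm long (x), 58 wide (y), 46 high, black top, red mushroom button (34 mm across, top 66 mm above the underside, at x -12). Point: centre of the box, 23 mm above its underside. x points to the end with the brass contacts and two small buttons, z up. Starts with that end away from the robot, within 0.7 rad.
- charger_contacts (a point): battery charger, fixed: grey, a tray with an orange floor, brass contacts and a 62 mm high power unit at its +x end. Point: the contacts, middle of the tray's inner +x end, at floor level, 12 mm above the bench. x points from tray to power unit, z up. Tray floor 120 mm (x) by 66 (y), its middle 60 mm from the point towards -x; walls 16 mm above the floor, flaring 6 mm outward.
- radio_dock_contacts (a point): radio desk charger, fixed: black, an oblong well with a blue floor, brass strips on its +x inner wall, green light on a step at -x. Point: foot of the contact wall, mid-width, at floor level, 12 mm above the bench. x points from the well to that wall, z up. Well floor 44 mm (x) by 66 (y), its middle 22 mm from the point towards -x; walls 28 mm above the floor, flaring 6 mm outward.
- torch_dock_floor (a point): torch dock, fixed: black round cup on a 100 mm disc foot, teal floor with a brass ring contact, green light on a small step at -x. Point: centre of the cup's floor, 12 mm above the bench, z up. The cup is 58 mm across at the floor and 70 mm at the rim, 26 mm deep.
- cradle_contacts (a point): cradle of the stop transmitter, fixed: black, a tray with a yellow floor, brass contacts and a 36 mm high block with two lights at its +x end. Point: the contacts, middle of the tray's inner +x end, at floor level, 12 mm above the bench. x points from tray to block, z up. Tray floor 110 mm (x) by 68 (y), its middle 55 mm from the point towards -x; walls 11 mm above the floor, flaring 5 mm outward.
- mug_mid (a point): white coffee mug standing on the mat, 72 mm in diameter, 85 mm high, handle on one side: not to be disturbed. Point: on its axis, half-way up (42.5 mm).
Not all that is in view belongs to the job. Of the things that look like the part that bears remote_mid, the larger one is meant.

How it is judged:
At the end, for the whole second after the job is handed in: Each device released and still in its own dock: height over its floor within 5 mm, upright within 0.1 rad, contact side to the contacts (within 12 mm lengthwise, 15 mm sideways, 0.2 rad, radio 0.3 rad); torch axis within 12 mm of the cup's (x of charger_contacts in the frame of battery_mid between 0.048 and 0.072 m and y of charger_contacts in the frame of battery_mid between -0.015 and 0.015 m and z of battery_mid in the frame of charger_contacts between 0.027 and 0.037 m and angle between the x axis of battery_mid and the x axis of charger_contacts, either way round below 0.2 rad and angle between each of battery_mid, radio_mid, remote_mid, torch_mid's own z axis and vertical below 0.1 rad and linear speed of each of battery, radio, remote, torch below 0.02 m/s and angular speed of each of battery, radio, remote, torch below 0.2 rad/s and x of radio_dock_contacts in the frame of radio_mid between 0.01 and 0.034 m and y of radio_dock_contacts in the frame of radio_mid between -0.015 and 0.015 m and z of radio_mid in the frame of radio_dock_contacts between 0.05 and 0.06 m and angle between the x axis of radio_mid and the x axis of radio_dock_contacts, either way round below 0.3 rad and x of cradle_contacts in the frame of remote_mid between 0.043 and 0.067 m and y of cradle_contacts in the frame of remote_mid between -0.015 and 0.015 m and z of remote_mid in the frame of cradle_contacts between 0.018 and 0.028 m and angle between the x axis of remote_mid and the x axis of cradle_contacts, either way round below 0.2 rad and horizontal distance between torch_mid and torch_dock_floor below 0.012 m and z of torch_mid in the frame of torch_dock_floor between 0.0575 and 0.0675 m); the robot touches nothing.
It fails at once if the mug is shifted by more than 30 mm or tipped (distance of mug_mid from where it was at the start of the episode above 0.03 m or angle between mug_mid's own z axis and vertical above 0.4 rad).
It also fails if it takes over 99 s, if anything falls off the work surface, if the arm or the gripper's body presses on something with over 40 N, if the wrist force passes 120 N, or if a joint passes its speed limit or range.

### The arm

A 6-joint arm with a two-finger parallel gripper is mounted at the origin on the work surface. World frame = base frame: x ahead of the robot, y to its left, z up, the work surface at z = 0. Lengths are in m, angles in rad, forces in N, time in s.
With the tool pointing down it reaches from about 0.375 to 0.9 m from the base axis. Payload 3.1 kg.
Tool frame: the origin (TCP) lies midway between the tips of the shut fingers; the grasp point (between the pads) lies 19 mm behind it; z points along the fingers, y is the direction in which the jaws open and shut (so a half turn about z gives the same grasp; the last joint's range is limited). The gripper opens to 85 mm and grips with 20 to 120 N. Pads are 22 mm wide; open, the fingers measure 114 mm over their backs; the gripper's body (76 mm by 85 mm) begins 54 mm behind the grasp point. The pads swing forward as they close: fully open they stand 13 mm farther back than shut.
Start: joints at [0.922, 0.527, 1.433, -0, 1.181, -0.178], TCP at [0.283, 0.557, 0.231] pointing down, gripper open.
Joint ranges: [-3.08, 3.08], [-0.75, 2.2], [0.22, 2.44], [-1.43, 4.57], [0, 2.65], [-2.85, 2.85]. Speed limits (rad/s): [2.79, 2.79, 3.14, 3.14, 3.14, 3.14].

### API

Orientations are given as a unit quaternion [x, y, z, w].
In Python, from plant import telemetry, imaging, order gives the robot as it stands.
- The arm moves only by the tool move_arm, never from a script. Its argument "rows" is text: rows parted by semicolons, each of 6 numbers parted by spaces: the shift along the tool's x, y, z in m, then the turn, a rotation vector about the tool's x, y, z in degrees. In form: dx dy dz ax ay az; .... A call has 1 to 20 rows; each row shifts and turns the commanded pose from where the row before left it, along the tool's axes as they then stand; what a row does not reach is not made up. A row lasts 1/12 s, in which the tool goes at most 41.7 mm and 7.16 degrees, less where a joint would pass 70% of its speed; a pose out of reach is approached as far as the arm can. A call with a gripper value outside its range is refused whole. "hand" is the finger opening in m, from 0 to 0.0854, set as the call begins (left out, the last holds). The fingers move at their own pace and stop on an object; "newtons" is the grip in N (left out, the last holds). Time passes only in rows, so rows that do not move let the fingers close. It gives the time, the measured TCP pose, the force and the opening at its end, in the units of the state.
- telemetry.get_obs(): the state, without advancing time (a new reading comes with each control period).
- imaging.snapshot(name): name is "scene" or "top" or "wrist"; returns a dict with "image" (420x560x3 uint8, blue, green, red), "z_map" (420x560 float32, m along the optical axis (not along the pixel's ray), 0 where there is no reading), "mtx" (3x3 intrinsics, pixels), "pose" (4x4, takes a point from camera to world coordinates). Camera axes: x right, y down, z forward; pixel columns grow to the right and rows downward; lengths in m; the calibration is good to about 2 mm. A picture is of the moment at which its call begins.
- order.finish_job(): hands the job in, once; it reports no verdict.
The state is a dict: "time_s": time; "joints": joint angles; "dq": joint speeds; "effort": joint torques, N m; "tool_pos": TCP position; "eef_rot": TCP orientation; "ft_force": force on the tool from outside, world axes, zero at the start; "torque": the same for the moment, N m; "grip_width": finger opening in m.
Only numpy, scipy, OpenCV 4.12 (cv2) and the standard library are available. Lean on these libraries where they do the work, as an engineer would, in place of code of your own. Each camera call takes 0.05 s, during which the arm holds its last target.

## Working session

There is one attempt and no reset: what is moved stays moved. The work goes in short steps, Python scripts to look and compute and a tool call to move; the robot and the scene stay as the last step left them, time stands still between calls to the robot, and variables do not carry over. Pictures are saved under pics/ and viewed, and the job is handed in when it is done.

Besides the shell and the picture viewer there is one more tool, called after "Request:" as name(argument=value, ...) on one line, values as JSON. move_arm: Moves the arm, as the interface text tells. Its arguments: {"type":"object","properties":{"rows":{"type":"string"},"hand":{"type":"number"},"newtons":{"type":"number"}},"required":["rows"]}

```bash
ls -la; mkdir -p pics
python3 - <<'E'
from plant import telemetry, imaging
import cv2,numpy as np
print(telemetry.get_obs())
for n in ["scene","top","wrist"]:
    s=imaging.snapshot(n); cv2.imwrite(f"pics/{n}0.png",s["image"]); np.savez(f"pics/{n}0.npz",**s)
    print(n,s["mtx"].tolist(),np.round(s["pose"],4).tolist())
E
```

```text
total 12
drwxr-xr-x  3 agent agent 4096 Dec  7 13:50 .
drwxr-xr-x 23 root  root  4096 Dec  7 13:50 ..
drwxr-xr-x  2 agent agent 4096 Dec  7 13:50 pics
{'time_s': 0.0, 'joints': array([ 9.22473931e-01,  5.28456987e-01,  1.43389969e+00, -1.66279522e-05,
        1.18140891e+00, -1.78482086e-01]), 'dq': array([-0.00130579,  0.00025325, -0.00071814, -0.0018437 ,  0.00059396,
       -0.00113953]), 'effort': array([ 5.09034944e-04, -4.42336321e+01, -1.78030479e+01, -1.49494545e-04,
        8.20746442e-03,  9.39355857e-06]), 'tool_pos': array([0.28249239, 0.55671031, 0.2303401 ]), 'eef_rot': array([ 2.32762119e-01,  9.72533092e-01, -9.98029118e-04, -4.29422151e-04]), 'ft_force': array([-0.12475567, -0.28465978,  0.58627635]), 'torque': array([-0.01648426, -0.07045031, -0.01325661]), 'grip_width': 0.08511034531997723}
scene [[434.3245947124312, 0.0, 271.79248365307325], [0.0, 434.3245947124312, 207.3138679725168], [0.0, 0.0, 1.0]] [[-0.8373, 0.4185, -0.3518, 0.9509], [0.5467, 0.6361, -0.5445, 0.6671], [-0.0041, -0.6483, -0.7614, 1.0287], [0.0, 0.0, 0.0, 1.0]]
top [[428.743292589887, 0.0, 274.0110112348123], [0.0, 428.743292589887, 205.41816666932573], [0.0, 0.0, 1.0]] [[-0.0134, -0.9933, 0.1144, 0.3874], [-0.9995, 0.0165, 0.0261, -0.0126], [-0.0278, -0.114, -0.9931, 1.1653], [0.0, 0.0, 0.0, 1.0]]
wrist [[313.20198932685577, 0.0, 279.2619025590219], [0.0, 313.20198932685577, 202.734592226642], [0.0, 0.0, 1.0]] [[0.4535, 0.8592, 0.2369, 0.2222], [0.8913, -0.4369, -0.1216, 0.5872], [-0.001, 0.2663, -0.9639, 0.3741], [0.0, 0.0, 0.0, 1.0]]
```

View pics/top0.png

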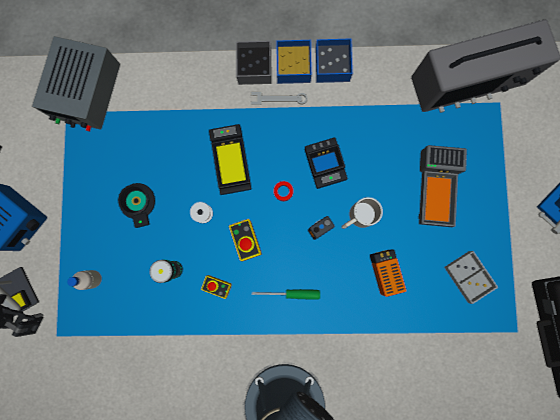

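View pics/scene0.png

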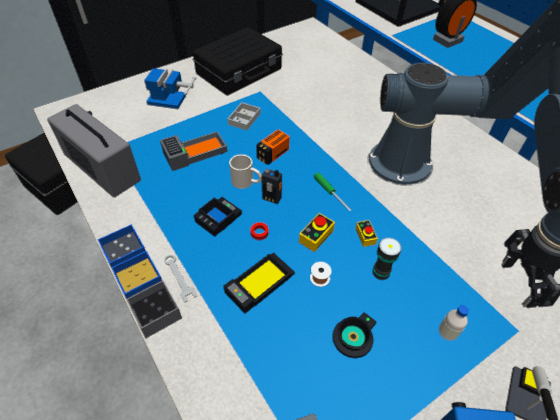

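View pics/wrist0.png

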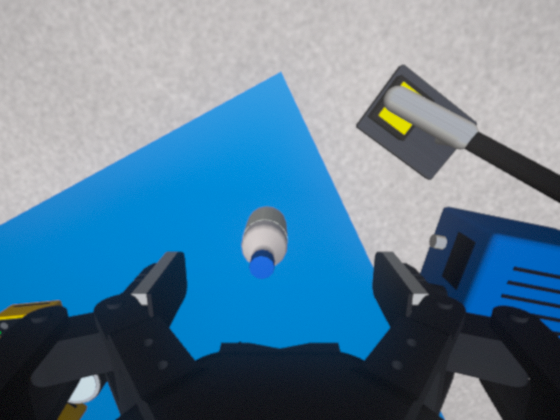

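The top view (up = +x, left = +y) shows:
- **Devices:** battery (388,273), radio (321,227), torch (165,270), large remote (245,240). The small one at (215,287) is a decoy.
- **Docks:** charger (440,190), radio dock (325,162), torch dock (137,203), cradle (230,158).
- **Mug:** (367,212), with its handle towards the radio.

The wrist view shows only the bottle and the clutter.

```bash
cat > h.py <<'E'
import numpy as np,cv2
from scipy.spatial.transform import Rotation as R
def ray(s,uv):
    uv=np.atleast_2d(uv).astype(float); K=s["mtx"]; P=s["pose"]
    d=np.c_[(uv[:,0]-K[0,2])/K[0,0],(uv[:,1]-K[1,2])/K[1,1],np.ones(len(uv))]
    return P[:3,3],d@P[:3,:3].T
def onplane(s,uv,z):
    o,d=ray(s,uv); return o+d*((z-o[2])/d[:,2])[:,None]
def proj(s,p):
    P=np.linalg.inv(s["pose"]); c=np.atleast_2d(p)@P[:3,:3].T+P[:3,3]
    c=c@s["mtx"].T; return c[:,:2]/c[:,2:]
def cloud(s):
    v,u=np.mgrid[:420,:560]; o,d=ray(s,np.c_[u.ravel(),v.ravel()])
    return (o+d*s["z_map"].reshape(-1,1)).reshape(420,560,3)
def tri(s1,uv1,s2,uv2):
    o1,d1=ray(s1,uv1);o2,d2=ray(s2,uv2);d1=d1[0];d2=d2[0]
    t=np.linalg.lstsq(np.c_[d1,-d2],o2-o1,rcond=None)[0]
    a=o1+t[0]*d1;b=o2+t[1]*d2; return (a+b)/2,np.linalg.norm(a-b)
def blobs(s,lo,hi,amin=40):
    h=cv2.cvtColor(s["image"],cv2.COLOR_BGR2HSV); m=cv2.inRange(h,np.array(lo),np.array(hi))
    n,l,st,c=cv2.connectedComponentsWithStats(m)
    return [(i,st[i],c[i],l==i) for i in range(1,n) if st[i,4]>=amin]
def rect(s,mask,z):
    c=max(cv2.findContours(mask.astype(np.uint8),cv2.RETR_EXTERNAL,cv2.CHAIN_APPROX_NONE)[0],key=len)[:,0]
    p=onplane(s,c,z)[:,:2]; (cx,cy),(w,h),a=cv2.minAreaRect((p*1000).astype(np.float32))
    return (cx,cy),(w,h),a
load=lambda n:dict(np.load(f"pics/{n}.npz"))
E
python3 - <<'E'
from h import *
for n in ["top0","scene0"]:
    s=load(n); C=cloud(s)
    print(n,"mat z")
    for name,lo,hi in [("yellow",(22,120,120),(36,255,255)),("orange",(5,150,120),(18,255,255)),("teal",(75,80,60),(92,255,255)),("red",(0,180,120),(4,255,255)),("mat",(96,180,100),(108,255,255)),("blue",(109,120,60),(120,255,255)),("white",(0,0,190),(180,40,255))]:
        for i,st,c,m in blobs(s,lo,hi,25):
            if name=="white" and st[4]>900: continue
            z=C[...,2][m]; p=np.median(C[m],0)
            print(name,st.tolist(),c.round(1),"med",p.round(3),"z5/95",np.percentile(z,[5,95]).round(3))
E
python3 - <<'E'
import cv2,numpy as np
im=cv2.imread("pics/top0.png")[110:310,50:520]
cv2.imwrite("pics/topc.png",cv2.resize(im[:, :],None,fx=1.7,fy=1.7,interpolation=cv2.INTER_CUBIC))
E
```

```text
top0 mat z
yellow [279, 46, 30, 28, 764] [293.4  59.5] med [ 0.924 -0.041  0.029] z5/95 [0.025 0.035]
yellow [216, 143, 30, 41, 903] [230.5 162.8] med [0.64  0.135 0.013] z5/95 [0.009 0.017]
yellow [229, 219, 32, 42, 246] [246.3 242.1] med [0.419 0.086 0.046] z5/95 [0.042 0.052]
yellow [201, 276, 30, 23, 134] [216.2 286.2] med [0.309 0.172 0.032] z5/95 [0.028 0.037]
yellow [12, 293, 13, 14, 88] [ 18.6 299.3] med [0.281 0.692 0.033] z5/95 [0.029 0.052]
orange [425, 177, 26, 45, 1005] [437.7 199. ] med [ 0.53  -0.421  0.013] z5/95 [0.01  0.017]
orange [376, 258, 30, 39, 574] [390.2 276.8] med [ 0.328 -0.274  0.064] z5/95 [0.06  0.068]
teal [126, 191, 21, 20, 272] [135.7 200.4] med [0.541 0.395 0.013] z5/95 [0.009 0.016]
red [274, 182, 19, 19, 153] [283.  190.5] med [ 0.561 -0.007  0.019] z5/95 [0.015 0.023]
red [240, 238, 12, 12, 84] [245.4 244. ] med [0.416 0.092 0.066] z5/95 [0.063 0.07 ]
red [208, 282, 7, 8, 36] [211.5 286.2] med [0.309 0.18  0.047] z5/95 [0.042 0.049]
mat [316, 39, 36, 36, 144] [332.2  57.2] med [ 0.913 -0.14   0.054] z5/95 [0.04  0.058]
mat [277, 40, 33, 7, 40] [2
[... 3903 characters left out ...]
87] [494.8  29.2] med [-1.02e+00 -4.16e-01 -1.00e-03] z5/95 [-0.006  0.004]
white [179, 87, 9, 5, 31] [183.   89.1] med [ 0.436 -0.789  0.001] z5/95 [-0.003  0.09 ]
white [517, 113, 16, 11, 42] [524.6 117.9] med [-0.562  0.084 -0.001] z5/95 [-0.005  0.003]
white [380, 238, 20, 17, 234] [389.8 246.2] med [0.355 0.295 0.126] z5/95 [0.123 0.129]
white [166, 258, 8, 5, 26] [169.4 259.8] med [ 0.824 -0.06   0.007] z5/95 [-0.002  0.01 ]
white [310, 262, 21, 25, 298] [320.4 272.4] med [0.509 0.219 0.042] z5/95 [0.002 0.045]
white [554, 269, 6, 14, 55] [557.3 276. ] med [-0.041  0.566 -0.001] z5/95 [-0.004  0.002]
white [455, 317, 12, 10, 77] [461.  321.8] med [0.339 0.527 0.084] z5/95 [0.078 0.092]
```

View pics/topc.png

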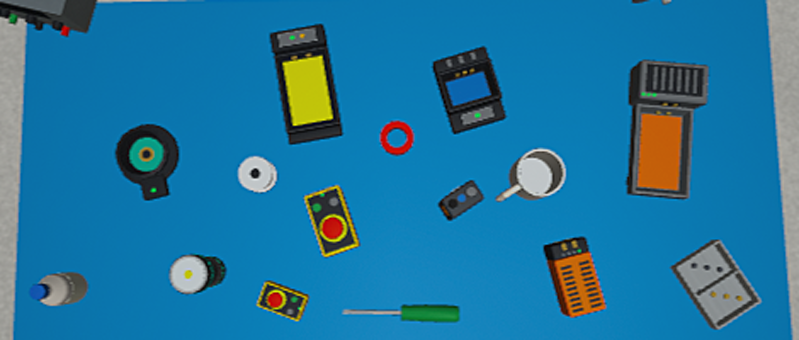

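```bash
python3 - <<'E'
from h import *
objs={"battery":((.33,-.27),(.056,.075),.09),"radio":((.455,-.1),(.100,.118),.06),"remote":((.42,.09),(.038,.054),.08),"torch":((.353,.293),(.117,.135),.06),"mug":((.49,-.22),(.079,.095),.06),"mughandle":((.47,-.18),(.02,.095),.09),"small":((.31,.18),(.024,.04),.05)}
for n in ["top0","scene0"]:
    s=load(n);C=cloud(s);hs=cv2.cvtColor(s["image"],cv2.COLOR_BGR2HSV)
    for k,(c,zr,r) in objs.items():
        m=(np.hypot(C[...,0]-c[0],C[...,1]-c[1])<r)&(C[...,2]>zr[0])&(C[...,2]<zr[1])
        if k=="mughandle":
            p=C[m];print(n,"objs near mug, x/y range",p[:,:2].min(0).round(3),p[:,:2].max(0).round(3))
            continue
        nn,l,st,_=cv2.connectedComponentsWithStats(m.astype(np.uint8))
        i=1+st[1:,4].argmax(); m=l==i
        z=np.median(C[m][:,2]); rc=rect(s,m,z)
        print(n,k,m.sum(),"z",z.round(4),"c",np.round(rc[0],1),"wh",np.round(rc[1],1),"a",round(rc[2],1))
    for k,lo,hi,c in [("cradle",(22,120,120),(36,255,255),(.64,.136)),("charger",(5,150,120),(18,255,255),(.53,-.42)),("tdock",(75,80,60),(92,255,255),(.541,.395)),("rdock",(96,180,100),(120,255,255),(.637,-.123))]:
        for i,st,cc,m in blobs(s,lo,hi,60):
            p=np.median(C[m],0)
            if np.hypot(*(p[:2]-c))<.03:
                rc=rect(s,m,.012); print(n,k,"z",p[2].round(4),"c",np.round(rc[0],1),"wh",np.round(rc[1],1),"a",round(rc[2],1))
E
python3 - <<'E'
import cv2
im=cv2.imread("pics/scene0.png")[90:370,150:420]
cv2.imwrite("pics/scenec.png",cv2.resize(im,None,fx=2.1,fy=2.1,interpolation=cv2.INTER_CUBIC))
E
```

```text
top0 battery 988 z 0.0643 c [ 338.9 -272.9] wh [109.8  56.9] a 13.4
top0 radio 268 z 0.11 c [ 454.1 -102.6] wh [33.9 56.1] a 32.5
top0 remote 717 z 0.0465 c [428.   94.2] wh [99.9 57.9] a 18.0
top0 torch 424 z 0.1255 c [352.2 289. ] wh [56.3 52.6] a 89.3
top0 mug 155 z 0.0849 c [ 494.5 -221.4] wh [70.4 70.2] a 43.3
top0 objs near mug, x/y range [ 0.454 -0.257] [ 0.529 -0.094]
top0 small 355 z 0.0325 c [306.7 171.9] wh [69.9 40.7] a 69.2
top0 cradle z 0.0126 c [643.2 136. ] wh [112.2  64.9] a 9.4
top0 charger z 0.0133 c [ 530.9 -422.5] wh [ 62.9 116.1] a 83.6
top0 tdock z 0.0127 c [540.1 395.6] wh [55.4 52.4] a 89.0
top0 rdock z 0.0129 c [ 637.9 -123. ] wh [40.1 62.7] a 15.9
scene0 battery 392 z 0.0637 c [ 344.5 -265.5] wh [114.8  62.2] a 13.8
scene0 radio 149 z 0.1098 c [460.3 -95.1] wh [41.4 57.9] a 31.9
scene0 remote 492 z 0.0464 c [434.3 101.3] wh [104.8  59.6] a 18.4
scene0 torch 349 z 0.1254 c [357.9 295.2] wh [58.4 54.8] a 23.0
scene0 mug 118 z 0.0834 c [ 497.5 -216.9] wh [72.1 69.9] a 56.6
scene0 objs near mug, x/y range [ 0.459 -0.254] [ 0.533 -0.09 ]
scene0 small 251 z 0.0323 c [312.7 177.2] wh [76.1 43.2] a 69.0
scene0 cradle z 0.013 c [641.7 135.9] wh [108.4  65.8] a 9.2
scene0 charger z 0.0131 c [ 531.4 -426. ] wh [ 56.2 117.6] a 83.4
scene0 tdock z 0.0129 c [540.3 395.2] wh [53.1 57. ] a 37.0
scene0 rdock z 0.0127 c [ 636.8 -128.2] wh [36.2 53.7] a 15.9
```

View pics/scenec.png

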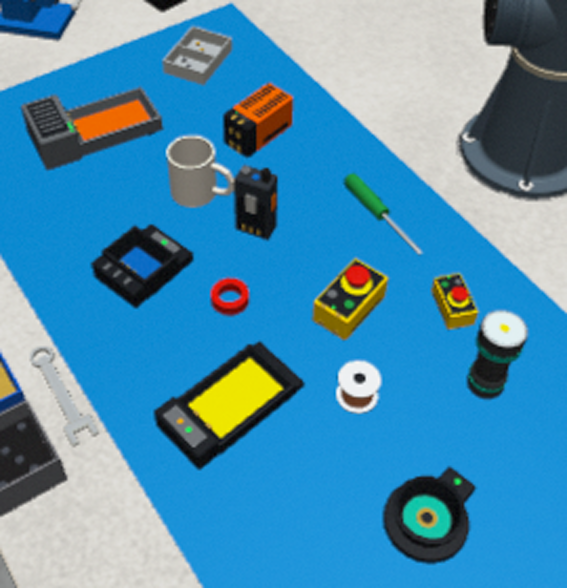

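The two views agree on heights (torch 0.125, remote 0.0465, battery 0.064, radio 0.110, floors 0.012–0.013). Plan positions differ by 3–6 mm between them. In this crop the radio stands close to the mug's handle, at about (255,200). I'll start with the torch and check it with the wrist camera.

Request:
move_arm(rows="-0.0204 -0.0227 0 0 0 0;-0.0204 -0.0227 0 0 0 0;-0.0204 -0.0227 0 0 0 0;-0.0204 -0.0227 0 0 0 0;-0.0204 -0.0227 0 0 0 0;-0.0204 -0.0227 0 0 0 0;-0.0204 -0.0227 0 0 0 0;-0.0204 -0.0227 0 0 0 0;-0.0204 -0.0227 0 0 0 0;0 0 0 0 0 0;0 0 0 0 0 0", hand=0.085)

```text
time_s: 1.07
tool_pos: [0.3544, 0.291, 0.2313]
eef_rot: [0.234, 0.972, 0.0, -0.0]
ft_force: [0.4, -0.2, -0.0]
grip_width: 0.0847
```

```bash
cat >> h.py <<'E'
def snap(n,tag):
    from plant import imaging
    s=imaging.snapshot(n); cv2.imwrite(f"pics/{tag}.png",s["image"]); np.savez(f"pics/{tag}.npz",**s); return s
def yaw(q): 
    M=R.from_quat(q).as_matrix(); return np.degrees(np.arctan2(M[1,0],M[0,0]))
def state():
    from plant import telemetry
    o=telemetry.get_obs(); M=R.from_quat(o["eef_rot"]).as_matrix()
    print("t",round(o["time_s"],2),"p",o["tool_pos"].round(4),"yaw",yaw(o["eef_rot"]).round(2),"tilt",np.degrees(np.arccos(-M[2,2])).round(2),"F",o["ft_force"].round(1),"w",round(o["grip_width"],4)); return o
def plan(x,y,z,yw):
    o=state(); M=R.from_quat(o["eef_rot"]).as_matrix()
    d=np.array([x,y,z])-o["tool_pos"]; a=yaw(o["eef_rot"]); c,s=np.cos(np.radians(a)),np.sin(np.radians(a))
    print("tool shift dx,dy,dz mm",np.round([1e3*(c*d[0]+s*d[1]),1e3*(s*d[0]-c*d[1]),-1e3*d[2]],1),"az deg",round(-((yw-a+180)%360-180),2))
    c,s=np.cos(np.radians(yw)),np.sin(np.radians(yw))
    print("  if turned first:",np.round([1e3*(c*d[0]+s*d[1]),1e3*(s*d[0]-c*d[1])],1))
    # small tilt fix, tool axes
    zt=M.T@np.array([0,0,-1.]); print("  tilt fix ax,ay deg",np.degrees([-zt[1],zt[0]]).round(2))
E
python3 - <<'E'
from h import *
state(); s=snap("wrist","w1"); C=cloud(s)
m=(C[...,2]>.117)&(C[...,2]<.135)&(np.hypot(C[...,0]-.353,C[...,1]-.291)<.06)
print(m.sum(),np.median(C[m],0).round(4),rect(s,m,np.median(C[m][:,2])))
for i,st,c,mm in blobs(s,(22,120,120),(36,255,255),15): print(st,np.median(C[mm],0).round(4))
E
```

```text
t 1.07 p [0.3544 0.291  0.2313] yaw 152.88 tilt 0.02 F [ 0.4 -0.2 -0. ] w 0.0847
3480 [0.3511 0.2946 0.1267] ((351.86541748046875, 294.541015625), (54.073543548583984, 55.80839157104492), 61.361045837402344)
[136 166  67  41 475] [0.2988 0.1926 0.0324]
[163 175  27  26 220] [0.3083 0.1923 0.0341]
[275 193  14  12 130] [0.3527 0.2935 0.1275]
[413 260  17  16  84] [0.5367 0.4005 0.0142]
[184 296  26  30 217] [0.4488 0.1321 0.0456]
[181 327  20  17  62] [0.4743 0.1063 0.0467]
```

View pics/w1.png

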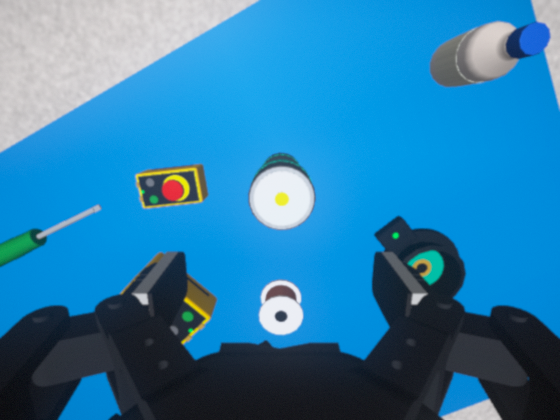

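The wrist view shows the torch lens at (282,198), which puts its axis at (0.352, 0.294), height 0.126–0.127. That agrees within 3 mm. Descending now.

Request:
move_arm(rows="0.001 0.0005 0.030 0 0 0;0.001 0 0.030 0 0 0;0 0 0.030 0 0 0;0 0 0.030 0 0 0;0 0 0.018 0 0 0;0 0 0.009 0 0 0;0 0 0 0 0 0;0 0 0 0 0 0")

```text
time_s: 1.78
tool_pos: [0.3526, 0.2942, 0.0843]
eef_rot: [0.232, 0.973, 0.0, -0.0]
ft_force: [0.7, 0.2, -0.2]
grip_width: 0.0849
```

Request:
move_arm(rows="0 0 0 0 0 0;0 0 0 0 0 0;0 0 0 0 0 0;0 0 0 0 0 0;0 0 0 0 0 0;0 0 0 0 0 0", hand=0.045, newtons=50)

```text
time_s: 2.28
tool_pos: [0.3534, 0.2938, 0.0858]
eef_rot: [0.233, 0.973, 0.001, 0.001]
ft_force: [-0.7, -0.3, 6.3]
grip_width: 0.0549
```

Request:
move_arm(rows="0 0 0 0 0 0;0 0 0 0 0 0;0 0 -0.02 0 0 0;0 0 -0.03 0 0 0;0 0 -0.03 0 0 0;0 0 -0.02 0 0 0;0 0 0 0 0 0;0 0 0 0 0 0")

```text
time_s: 2.95
tool_pos: [0.353, 0.2935, 0.1855]
eef_rot: [0.233, 0.973, 0.001, 0.001]
ft_force: [0.1, -0.3, -2.9]
grip_width: 0.0551
```

Run:
```python
from h import *
plan(.5395,.398,.19,152.9)
s=snap("wrist","w2"); C=cloud(s)
s2=snap("scene","s2"); C2=cloud(s2)
m=(np.hypot(C[...,0]-.353,C[...,1]-.293)<.045)&(C[...,2]>.15); print(m.sum(),np.median(C[m],0))
m=(np.hypot(C2[...,0]-.353,C2[...,1]-.293)<.05)&(C2[...,2]>.03); print(np.percentile(C2[m][:,2],[1,5,95]))
```

```text
t 2.95 p [0.353  0.2935 0.1855] yaw 153.08 tilt 0.19 F [ 0.1 -0.3 -2.9] w 0.0551
tool shift dx,dy,dz mm [-119.   177.6   -4.5] az deg 0.18
  if turned first: [-118.5  178. ]
  tilt fix ax,ay deg [0.15 0.12]
46805 [0.34190917 0.29795359 0.24629051]
[0.11098599 0.14737235 0.52600232]
```

View pics/s2.png

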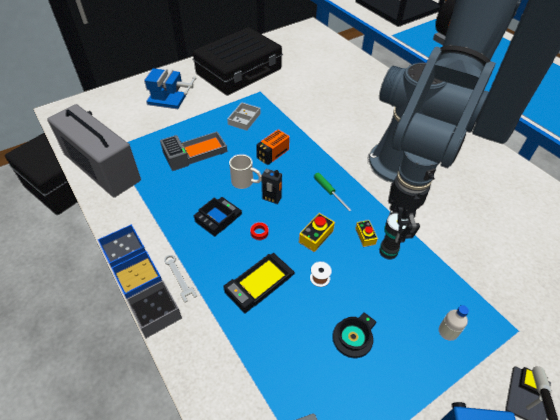

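The torch at (392,240) in the scene view is held and upright, with its foot about 0.10 m above the mat. Carrying it to the cup.

Request:
move_arm(rows="-0.0171 0.0253 0 0 0 0;-0.0171 0.0253 0 0 0 0;-0.0171 0.0253 0 0 0 0;-0.0171 0.0253 0 0 0 0;-0.0171 0.0253 0 0 0 0;-0.0171 0.0253 0 0 0 0;-0.0171 0.0253 0 0 0 0;0 0 0 0 0 0;0 0 0 0 0 0;0 0 0.02 0 0 0;0 0 0.015 0 0 0;0 0 0 0 0 0;0 0 0 0 0 0")

```text
time_s: 4.13
tool_pos: [0.537, 0.3959, 0.1469]
eef_rot: [0.233, 0.973, -0.002, -0.003]
ft_force: [-0.4, -0.5, -2.3]
grip_width: 0.0548
```

Run:
```python
from h import *
state()
s=snap("top","t3");b=snap("scene","s3")
a=cv2.resize(s["image"][140:260,80:220],None,fx=2.8,fy=2.8,interpolation=cv2.INTER_CUBIC);c=cv2.resize(b["image"][250:370,290:430],None,fx=2.8,fy=2.8,interpolation=cv2.INTER_CUBIC)
cv2.imwrite("pics/c3.png",np.hstack([a,c]))
```

```text
t 4.13 p [0.537  0.3959 0.1469] yaw 153.09 tilt 0.38 F [-0.4 -0.5 -2.3] w 0.0548
```

View pics/c3.png

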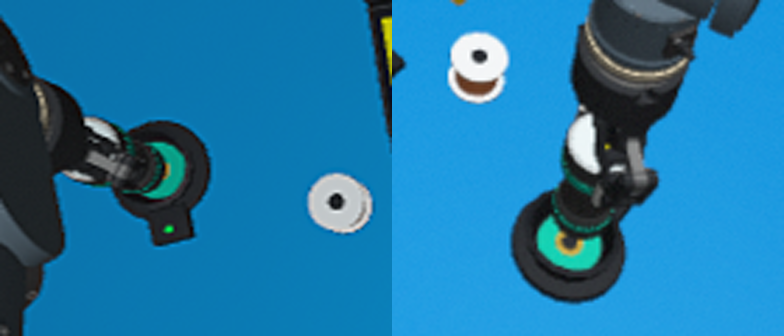

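The crops show the tail above the cup, near the brass ring in both views. I'll correct by 2–3 mm and lower.

Request:
move_arm(rows="-0.002 0.002 0.015 0 0 0;0 0 0.015 0 0 0;0 0 0.008 0 0 0;0 0 0.005 0 0 0;0 0 0.003 0 0 0;0 0 0 0 0 0;0 0 0 0 0 0;0 0 0 0 0 0")

```text
time_s: 4.9
tool_pos: [0.5427, 0.3983, 0.104]
eef_rot: [0.233, 0.973, 0.001, 0.001]
ft_force: [0.5, -0.6, -2.1]
grip_width: 0.0549
```

Run:
```python
from h import *
plan(.5397,.397,.099,153)
s=snap("top","t4");b=snap("scene","s4")
a=cv2.resize(s["image"][140:260,80:220],None,fx=2.8,fy=2.8,interpolation=cv2.INTER_CUBIC);c=cv2.resize(b["image"][250:370,290:430],None,fx=2.8,fy=2.8,interpolation=cv2.INTER_CUBIC)
cv2.imwrite("pics/c4.png",np.hstack([a,c]))
```

```text
t 4.9 p [0.5427 0.3983 0.104 ] yaw 153.08 tilt 0.09 F [ 0.5 -0.6 -2.1] w 0.0549
tool shift dx,dy,dz mm [ 2.1 -2.5  5. ] az deg 0.08
  if turned first: [ 2.1 -2.5]
  tilt fix ax,ay deg [0.07 0.05]
```

View pics/c4.png

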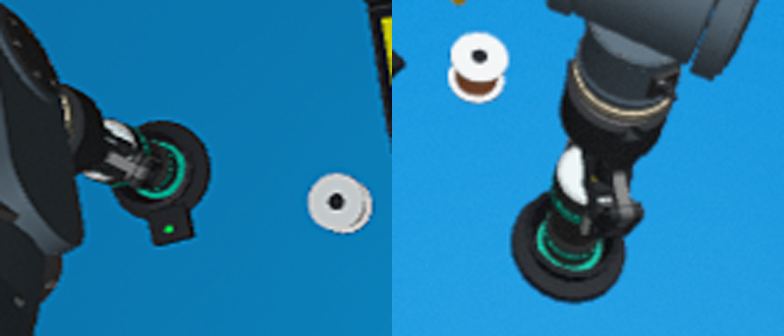

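The tail is inside the cup with the teal rim even all round. Lowering the last few mm.

Request:
move_arm(rows="0.001 -0.001 0.002 0 0 0;0 0 0.002 0 0 0;0 0 0.001 0 0 0;0 0 0 0 0 0;0 0 0 0 0 0")

```text
time_s: 5.42
tool_pos: [0.5408, 0.3975, 0.0982]
eef_rot: [0.233, 0.973, -0.0, -0.0]
ft_force: [-0.1, 0.0, -2.5]
grip_width: 0.0549
```

Request:
move_arm(rows="0 0 0.001 0 0 0;0 0 0.001 0 0 0;0 0 0 0 0 0;0 0 0 0 0 0")

```text
time_s: 5.75
tool_pos: [0.541, 0.3975, 0.0979]
eef_rot: [0.233, 0.973, 0.0, 0.0]
ft_force: [-2.5, -0.9, 4.9]
grip_width: 0.0546
```

Contact with the floor (about +7 N change). Releasing and retreating.

Request:
move_arm(rows="0 0 0 0 0 0;0 0 0 0 0 0;0 0 0 0 0 0;0 0 0 0 0 0;0 0 -0.01 0 0 0;0 0 -0.025 0 0 0;0 0 -0.035 0 0 0;0 0 -0.035 0 0 0;0 0 -0.035 0 0 0;0 0 0 0 0 0", hand=0.085)

```text
time_s: 6.58
tool_pos: [0.5451, 0.3999, 0.2459]
eef_rot: [0.233, 0.973, 0.006, 0.006]
ft_force: [0.9, 0.7, 0.9]
grip_width: 0.0847
```

Run:
```python
from h import *
plan(.43,.097,.2,18)
w=snap("wrist","w5");b=snap("scene","s5");t=snap("top","t5")
for s in (w,b,t):
    C=cloud(s); m=(C[...,2]>.125)&(C[...,2]<.15)&(np.hypot(C[...,0]-.54,C[...,1]-.397)<.05)
    if m.sum()>50: print(m.sum(),np.median(C[m],0).round(4),rect(s,m,np.median(C[m][:,2])))
```

```text
t 6.58 p [0.5451 0.3999 0.2459] yaw 153.09 tilt 0.97 F [0.9 0.7 0.9] w 0.0847
tool shift dx,dy,dz mm [ -34.4 -322.2   45.9] az deg 135.09
  if turned first: [-203.1  252.5]
  tilt fix ax,ay deg [0.79 0.57]
3458 [0.5384 0.3983 0.1387] ((538.8991088867188, 397.8562316894531), (54.23493957519531, 56.295223236083984), 64.35197448730469)
492 [0.5461 0.399  0.1377] ((545.9984130859375, 398.6739196777344), (58.68368148803711, 55.27381896972656), 11.098464012145996)
289 [0.54   0.3839 0.137 ] ((538.1776733398438, 387.2813720703125), (54.865516662597656, 51.85357666015625), 1.7400181293487549)
```

View pics/w5.png

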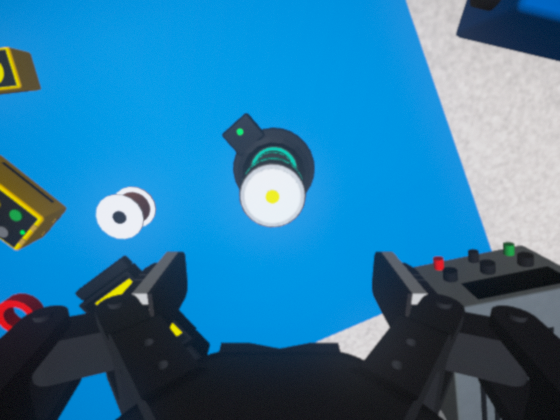

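The wrist view shows the torch lens at (272,196), top at 0.138 and axis at (0.539, 0.398). It is home in the cup. Next is the remote, so I'll turn and move over it.

Request:
move_arm(rows="0 0 0 0 0 6.75;0 0 0 0 0 6.75;0 0 0 0 0 6.75;0 0 0 0 0 6.75;0 0 0 0 0 6.75;0 0 0 0 0 6.75;0 0 0 0 0 6.75;0 0 0 0 0 6.75;0 0 0 0 0 6.75;0 0 0 0 0 6.75;0 0 0 0 0 6.75;0 0 0 0 0 6.75;0 0 0 0 0 6.75;0 0 0 0 0 6.75;0 0 0 0 0 6.75;0 0 0 0 0 6.75;0 0 0 0 0 6.75;0 0 0 0 0 6.75;0 0 0 0 0 6.75;0 0 0 0 0 6.75")

```text
time_s: 8.4
tool_pos: [0.5396, 0.3968, 0.2338]
eef_rot: [0.988, 0.154, -0.002, 0.001]
ft_force: [0.5, -0.1, -0.5]
grip_width: 0.0851
```

Request:
move_arm(rows="-0.020 0.0252 0 0 0 0;-0.020 0.0252 0 0 0 0;-0.020 0.0252 0 0 0 0;-0.020 0.0252 0 0 0 0;-0.020 0.0252 0 0 0 0;-0.020 0.0252 0.005 0 0 0;-0.020 0.0252 0.005 0 0 0;-0.020 0.0252 0.01 0 0 0;-0.020 0.0252 0.01 0 0 0;-0.020 0.0252 0.01 0 0 0;0 0 0 0 0 0;0 0 0 0 0 0")

```text
time_s: 9.4
tool_pos: [0.4269, 0.0948, 0.1948]
eef_rot: [0.988, 0.155, -0.003, -0.001]
ft_force: [0.5, 0.1, -0.1]
grip_width: 0.0849
```

Run:
```python
from h import *
state()
w=snap("wrist","w6");C=cloud(w)
for zr,n in [((.038,.054),"top"),((.06,.075),"btn")]:
    m=(C[...,2]>zr[0])&(C[...,2]<zr[1])&(np.hypot(C[...,0]-.43,C[...,1]-.097)<.075)
    _,l,st,_=cv2.connectedComponentsWithStats(m.astype(np.uint8)); m=l==1+st[1:,4].argmax()
    print(n,m.sum(),np.median(C[m],0).round(4),rect(w,m,np.median(C[m][:,2])))
for i,st,c,mm in blobs(w,(22,120,120),(36,255,255),100): print(st,np.median(C[mm],0).round(4), rect(w,mm,.012))
```

```text
t 9.4 p [0.4269 0.0948 0.1948] yaw 17.88 tilt 0.31 F [ 0.5  0.1 -0.1] w 0.0849
top 5080 [0.4405 0.101  0.0476] ((429.79412841796875, 97.76193237304688), (97.9904556274414, 57.080780029296875), 18.101011276245117)
btn 1027 [0.4188 0.0943 0.0667] ((418.9454345703125, 94.2299575805664), (32.69569396972656, 31.640567779541016), 17.894084930419922)
[266   0  70  12 463] [0.5926 0.1164 0.0135] ((588.8672485351562, 126.9689712524414), (8.903690338134766, 63.14329528808594), 17.763174057006836)
[266 131  26   8 149] [0.4739 0.1121 0.0466] ((471.97900390625, 110.60520935058594), (6.865097522735596, 25.76162338256836), 20.940521240234375)
[247 132  61 101 986] [0.432  0.092  0.0466] ((422.6531066894531, 95.9928207397461), (108.7400131225586, 62.56599426269531), 18.033252716064453)
[255 177  45  37 515] [0.4291 0.0994 0.0484] ((411.3511047363281, 92.62425231933594), (39.55923843383789, 47.67469787597656), 16.01220703125)
[139 234  71  44 399] [0.3232 0.1783 0.0329] ((309.7043762207031, 180.3643798828125), (39.234222412109375, 80.50533294677734), 2.3376739025115967)
```

View pics/w6.png

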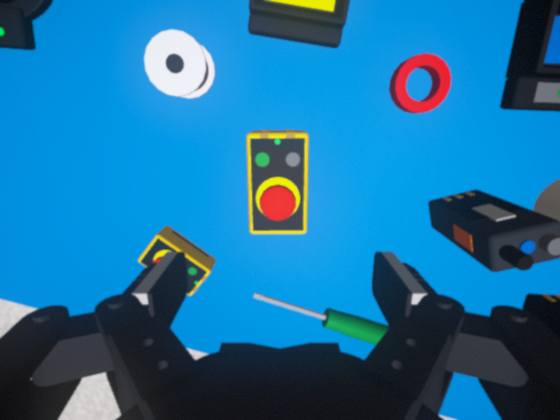

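The wrist view shows the remote at (277,183), centre (0.430, 0.098), yaw 18.1°, top at 0.0475, already aligned with the tool. The radio leans out at the right and the small decoy is at (175,255), clear of the fingers. Descending.

Request:
move_arm(rows="0.003 -0.001 0.030 0 0 0;0 0 0.030 0 0 0;0 0 0.030 0 0 0;0 0 0.030 0 0 0;0 0 0.025 0 0 0;0 0 0.018 0 0 0;0 0 0.012 0 0 0;0 0 0.006 0 0 0;0 0 0 0 0 0;0 0 0 0 0 0")

```text
time_s: 10.28
tool_pos: [0.4319, 0.0985, 0.0152]
eef_rot: [0.987, 0.158, 0.0, -0.0]
ft_force: [-0.1, -0.2, 0.3]
grip_width: 0.0852
```

Run:
```python
from h import *
plan(.43,.0975,.012,18.1)
snap("wrist","w7")
```

```text
t 10.28 p [0.4319 0.0985 0.0152] yaw 18.16 tilt 0.01 F [-0.1 -0.2  0.3] w 0.0852
tool shift dx,dy,dz mm [-2.1  0.3  3.2] az deg 0.06
  if turned first: [-2.1  0.3]
  tilt fix ax,ay deg [ 0.   -0.01]
```

View pics/w7.png

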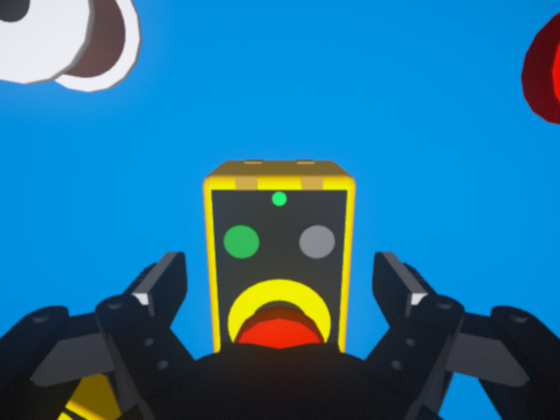

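The remote sits squarely between the open fingers, with the contacts forward. Closing at z ≈ 0.014.

Request:
move_arm(rows="-0.002 0 0.001 0 0 0;0 0 0 0 0 0;0 0 0 0 0 0;0 0 0 0 0 0;0 0 0 0 0 0;0 0 0 0 0 0;0 0 0 0 0 0;0 0 0 0 0 0", hand=0.045, newtons=60)

```text
time_s: 11.0
tool_pos: [0.4296, 0.0972, 0.0153]
eef_rot: [0.988, 0.157, 0.001, 0.0]
ft_force: [-0.8, 0.6, 5.6]
grip_width: 0.057
```

Request:
move_arm(rows="0 0 -0.015 0 0 0;0 0 -0.025 0 0 0;0 0 -0.025 0 0 0;0 0 -0.015 0 0 0;0 0 0 0 0 0;0 0 0 0 0 0")

```text
time_s: 11.5
tool_pos: [0.4299, 0.0971, 0.095]
eef_rot: [0.988, 0.157, 0.001, 0.0]
ft_force: [-0.9, -0.2, -2.5]
grip_width: 0.0574
```

Run:
```python
from h import *
plan(.644,.139,.094,9.3)
t=snap("top","t8");s=snap("scene","s8");w=snap("wrist","w8")
C=cloud(s)
m=(np.hypot(C[...,0]-.43,C[...,1]-.097)<.07)&(C[...,2]>.03); print(np.percentile(C[m][:,2],[1,5]).round(3))
cv2.imwrite("pics/c8.png",np.hstack([cv2.resize(s["image"][150:300,230:390],(400,375)),cv2.resize(w["image"],(400,300))[:, :][:300].copy() if 0 else cv2.resize(w["image"],(400,375))]))
```

```text
t 11.5 p [0.4299 0.0971 0.095 ] yaw 18.08 tilt 0.14 F [-0.9 -0.2 -2.5] w 0.0574
tool shift dx,dy,dz mm [216.5  26.6   1. ] az deg 8.78
  if turned first: [218.   -6.8]
  tilt fix ax,ay deg [ 0.05 -0.13]
[0.096 0.125]
```

View pics/c8.png

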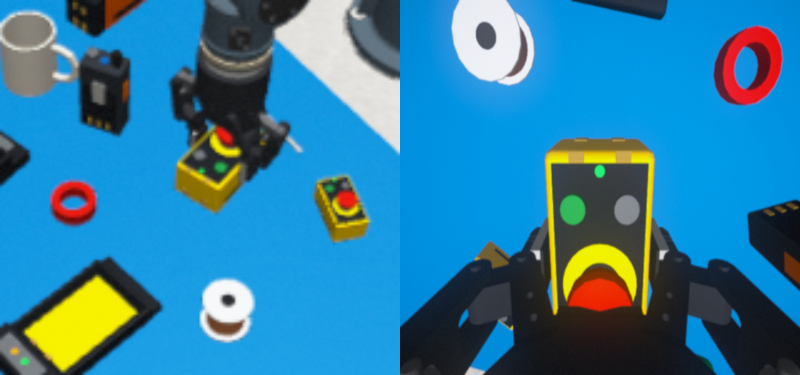

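The remote is held level, contacts forward (yellow box at (600,230) in the wrist half). Moving over the cradle.

Request:
move_arm(rows="0 0 0 0 0 4.4;0 0 0 0 0 4.4;0.031 -0.001 0 0 0 0;0.031 -0.001 0 0 0 0;0.031 -0.001 0 0 0 0;0.031 -0.001 0 0 0 0;0.031 -0.001 0 0 0 0;0.031 -0.0005 0 0 0 0;0.031 0 0 0 0 0;0 0 0 0 0 0;0 0 0 0 0 0;0 0 0 0 0 0")

```text
time_s: 12.65
tool_pos: [0.6406, 0.1374, 0.0919]
eef_rot: [0.997, 0.081, -0.003, -0.0]
ft_force: [-0.1, 0.3, -3.1]
grip_width: 0.0571
```

Run:
```python
from h import *
plan(.643,.1375,.04,9.3)
t=snap("top","t9");s=snap("scene","s9");w=snap("wrist","w9")
cv2.imwrite("pics/c9.png",np.hstack([cv2.resize(s["image"][200:350,190:350],(400,375)),cv2.resize(w["image"],(400,375))]))
```

```text
t 12.65 p [0.6406 0.1374 0.0919] yaw 9.28 tilt 0.33 F [-0.1  0.3 -3.1] w 0.0571
tool shift dx,dy,dz mm [ 2.4  0.3 51.9] az deg -0.02
  if turned first: [2.4 0.3]
  tilt fix ax,ay deg [-0.04  0.33]
```

View pics/c9.png

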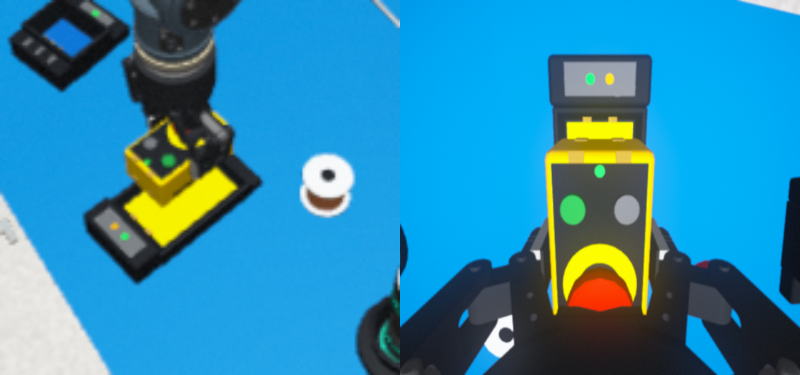

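Run:
```python
from h import *
w=load("w9");C=cloud(w)
p0=np.array([.643,.1375]);c,s=np.cos(np.radians(9.3)),np.sin(np.radians(9.3))
L=lambda P:np.c_[(P[:,0]-p0[0])*c+(P[:,1]-p0[1])*s,-(P[:,0]-p0[0])*s+(P[:,1]-p0[1])*c]
for i,st,cc,m in blobs(w,(22,120,120),(36,255,255),100):
    P=C[m]
    if abs(np.median(P[:,2])-.0125)<.006:
        l=L(P)*1000; print(st,"x",np.percentile(l[:,0],[1,99]).round(1),"y",np.percentile(l[:,1],[1,99]).round(1))
m=(C[...,2]>.031)&(C[...,2]<.042)&(C[...,0]>.69)
l=L(C[m])*1000;print(m.sum(),"block x",np.percentile(l[:,0],[1,99]).round(1),"y",np.percentile(l[:,1],[1,99]).round(1))
r=rect(w,m,.036);print(r)
```

```text
8402 block x [62.7 95.9] y [-42.4  42.3]
((721.2247314453125, 150.24649047851562), (32.99068069458008, 86.6860122680664), 9.231965065002441)
```

The block is centred laterally (−42.4 to 42.3 mm) and its yaw is 9.2°, so the cradle pose is confirmed. Lowering.

Request:
move_arm(rows="0.001 0 0.02 0 0 0;0.001 0 0.02 0 0 0;0 0 0.012 0 0 0;0 0 0.006 0 0 0;0 0 0.003 0 0 0;0 0 0 0 0 0;0 0 0 0 0 0")

```text
time_s: 13.38
tool_pos: [0.6452, 0.1379, 0.0339]
eef_rot: [0.997, 0.081, 0.001, 0.0]
ft_force: [1.1, -0.2, -2.9]
grip_width: 0.0573
```

Run:
```python
from h import *
plan(.643,.1375,.0275,9.3)
```

```text
t 13.38 p [0.6452 0.1379 0.0339] yaw 9.28 tilt 0.06 F [ 1.1 -0.2 -2.9] w 0.0573
tool shift dx,dy,dz mm [-2.3  0.1  6.4] az deg -0.02
  if turned first: [-2.3  0.1]
  tilt fix ax,ay deg [ 0.01 -0.06]
```

Request:
move_arm(rows="-0.001 0 0.003 0 0 0;0 0 0.002 0 0 0;0 0 0.001 0 0 0;0 0 0 0 0 0;0 0 0 0 0 0")

```text
time_s: 13.8
tool_pos: [0.6439, 0.1377, 0.0274]
eef_rot: [0.997, 0.081, 0.0, 0.0]
ft_force: [0.9, -0.4, -2.8]
grip_width: 0.0568
```

Request:
move_arm(rows="0 0 0.001 0 0 0;0 0 0.001 0 0 0;0 0 0 0 0 0;0 0 0 0 0 0")

```text
time_s: 14.13
tool_pos: [0.644, 0.1378, 0.0274]
eef_rot: [0.997, 0.081, 0.0, 0.0]
ft_force: [-2.9, -0.4, 8.6]
grip_width: 0.057
```

Floor contact at the expected height. Releasing and retreating.

Request:
move_arm(rows="0 0 0 0 0 0;0 0 0 0 0 0;0 0 0 0 0 0;0 0 0 0 0 0;0 0 -0.01 0 0 0;0 0 -0.025 0 0 0;0 0 -0.035 0 0 0;0 0 -0.035 0 0 0;0 0 -0.035 0 0 0;0 0 -0.035 0 0 0;0 0 0 0 0 0", hand=0.085)

```text
time_s: 15.05
tool_pos: [0.6488, 0.1381, 0.2096]
eef_rot: [0.997, 0.081, 0.008, 0.0]
ft_force: [0.3, -0.3, 0.1]
grip_width: 0.085
```

Run:
```python
from h import *
plan(.455,-.1,.26,32.5)
plan(.34,-.27,.22,13.4)
w=snap("wrist","w10");C=cloud(w)
m=(C[...,2]>.05)&(C[...,2]<.066)&(np.hypot(C[...,0]-.643,C[...,1]-.1375)<.075)
_,l,st,_=cv2.connectedComponentsWithStats(m.astype(np.uint8)); m=l==1+st[1:,4].argmax()
print(m.sum(),np.median(C[m],0).round(4),rect(w,m,np.median(C[m][:,2])))
```

```text
t 15.05 p [0.6488 0.1381 0.2096] yaw 9.3 tilt 0.95 F [ 0.3 -0.3  0.1] w 0.085
tool shift dx,dy,dz mm [-229.7  203.7  -50.4] az deg -23.2
  if turned first: [-291.4   96.7]
  tilt fix ax,ay deg [ 0.11 -0.95]
t 15.05 p [0.6488 0.1381 0.2096] yaw 9.3 tilt 0.95 F [ 0.3 -0.3  0.1] w 0.085
tool shift dx,dy,dz mm [-370.7  352.9  -10.4] az deg -4.1
  if turned first: [-395.   325.5]
  tilt fix ax,ay deg [ 0.11 -0.95]
4886 [0.6556 0.1395 0.0596] ((644.460693359375, 137.6173095703125), (98.15438842773438, 57.0806884765625), 9.236953735351562)
```

View pics/w10.png

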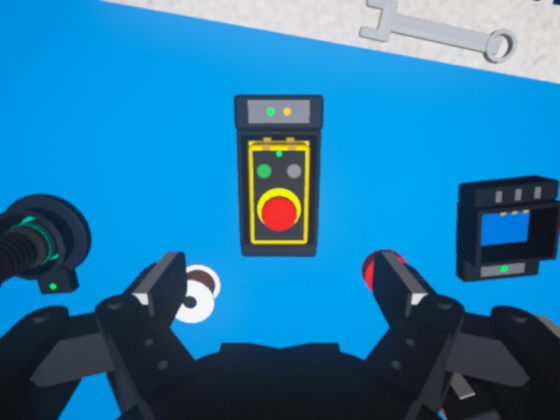

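The remote is in the cradle, at (279,190) in the wrist view: centre (0.644, 0.138), yaw 9.2°, top at 0.0596. It is home. On to the radio, first a look from above.

Request:
move_arm(rows="0 0 -0.01 0 0 -5.8;0 0 -0.01 0 0 -5.8;0 0 -0.01 0 0 -5.8;0 0 -0.01 0 0 -5.8;-0.029 0.0095 -0.01 0 0 0;-0.029 0.0095 0 0 0 0;-0.029 0.0095 0 0 0 0;-0.029 0.0095 0 0 0 0;-0.029 0.0095 0 0 0 0;-0.029 0.0095 0 0 0 0;-0.029 0.0095 0 0 0 0;-0.029 0.0095 0 0 0 0;-0.029 0.0095 0 0 0 0;-0.029 0.0095 0 0 0 0;0 0 0 0 0 0;0 0 0 0 0 0;0 0 0 0 0 0")

```text
time_s: 16.52
tool_pos: [0.4503, -0.0979, 0.2501]
eef_rot: [0.96, 0.279, 0.0, -0.0]
ft_force: [0.3, 0.0, -0.4]
grip_width: 0.0852
```

Run:
```python
from h import *
state()
w=snap("wrist","w11");C=cloud(w)
m=(C[...,2]>.103)&(C[...,2]<.1155)&(np.hypot(C[...,0]-.456,C[...,1]+.099)<.05)
print(m.sum(),np.median(C[m],0).round(4),rect(w,m,np.median(C[m][:,2])))
r=rect(w,m,np.median(C[m][:,2])); p0=np.array([.456,-.099])
c,s=np.cos(np.radians(32.5)),np.sin(np.radians(32.5))
def L(P):return np.c_[(P[:,0]-p0[0])*c+(P[:,1]-p0[1])*s,-(P[:,0]-p0[0])*s+(P[:,1]-p0[1])*c]*1000
t=load("top0");sc=load("scene0")
for n,S in (("w",w),("top",t),("scene",sc)):
    D=cloud(S).reshape(-1,3); l=L(D)
    k=(D[:,2]>.02)&(D[:,2]<.08)&(np.hypot(l[:,0],l[:,1])<120)&(l[:,1]<-36)&(np.hypot(D[:,0]-.496,D[:,1]+.219)>.04)
    if k.sum()>5: print(n,"handle in radio frame x",np.percentile(l[k,0],[1,99]).round(0),"y",np.percentile(l[k,1],[1,99]).round(0),"z",np.percentile(D[k,2],[1,99]).round(3))
```

```text
t 16.52 p [ 0.4503 -0.0979  0.2501] yaw 32.44 tilt 0.04 F [ 0.3  0.  -0.4] w 0.0852
1690 [ 0.4566 -0.0992  0.1107] ((456.70147705078125, -99.27444458007812), (34.03431701660156, 55.1134033203125), 32.4267463684082)
w handle in radio frame x [-35. 101.] y [-83. -50.] z [0.02  0.076]
top handle in radio frame x [-38.  97.] y [-82. -52.] z [0.02  0.077]
scene handle in radio frame x [-36. 100.] y [-91. -51.] z [0.021 0.077]
```

View pics/w11.png

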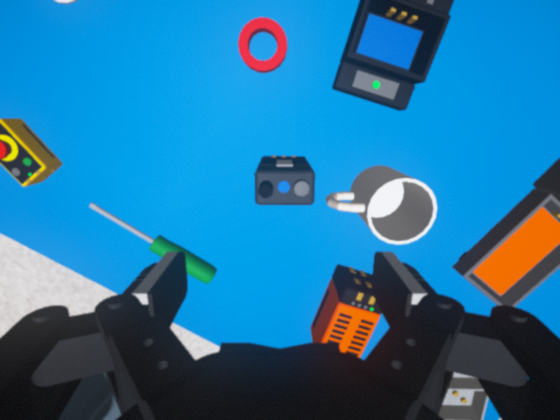

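The wrist view shows the radio top at (284,180), centre (0.457, −0.099), yaw 32.4°, top at 0.1107. The mug handle's tip at (330,200) is about 50 mm from the radio's axis and no higher than 0.077. I'll grip high (pads ≈ 0.093) with a reduced opening, so the fingertips stay above and clear of the handle.

Request:
move_arm(rows="0.0045 0.0045 0.020 0 0 0;0 0 0.020 0 0 0;0 0 0 0 0 0;0 0 0 0 0 0;0 0 0 0 0 0", hand=0.073)

```text
time_s: 16.98
tool_pos: [0.4571, -0.099, 0.2107]
eef_rot: [0.96, 0.28, 0.0, 0.0]
ft_force: [-0.7, -0.3, 0.4]
grip_width: 0.073
```

Run:
```python
from h import *
plan(.4567,-.0993,.071,32.45)
w=snap("wrist","w12");C=cloud(w)
m=(C[...,2]>.103)&(C[...,2]<.1155)&(np.hypot(C[...,0]-.456,C[...,1]+.099)<.05)
print(m.sum(),np.median(C[m],0).round(4),rect(w,m,np.median(C[m][:,2])))
```

```text
t 16.98 p [ 0.4571 -0.099   0.2107] yaw 32.56 tilt 0.02 F [-0.7 -0.3  0.4] w 0.073
tool shift dx,dy,dz mm [-5.000e-01  1.000e-01  1.397e+02] az deg 0.11
  if turned first: [-0.5  0.1]
  tilt fix ax,ay deg [ 0.02 -0.02]
2176 [ 0.4571 -0.0993  0.1107] ((456.9245300292969, -99.26898193359375), (34.36314392089844, 55.12464904785156), 32.540069580078125)
```

Request:
move_arm(rows="0 0 0.025 0 0 0;0 0 0.030 0 0 0;0 0 0.030 0 0 0;0 0 0.025 0 0 0;0 0 0.015 0 0 0;0 0 0.010 0 0 0;0 0 0.004 0 0 0;0 0 0 0 0 0;0 0 0 0 0 0")

```text
time_s: 17.78
tool_pos: [0.4572, -0.0998, 0.0721]
eef_rot: [0.96, 0.28, 0.001, 0.001]
ft_force: [-1.1, -0.7, 0.6]
grip_width: 0.073
```

Run:
```python
from h import *
plan(.4567,-.0993,.071,32.45)
w=snap("wrist","w13");s=snap("scene","s13")
cv2.imwrite("pics/c13.png",np.hstack([cv2.resize(s["image"][110:230,200:330],(400,375)),cv2.resize(w["image"],(400,375))]))
```

```text
t 17.78 p [ 0.4572 -0.0998  0.0721] yaw 32.49 tilt 0.1 F [-1.1 -0.7  0.6] w 0.073
tool shift dx,dy,dz mm [-0.2 -0.7  1.1] az deg 0.04
  if turned first: [-0.2 -0.7]
  tilt fix ax,ay deg [ 0.09 -0.05]
```

View pics/c13.png

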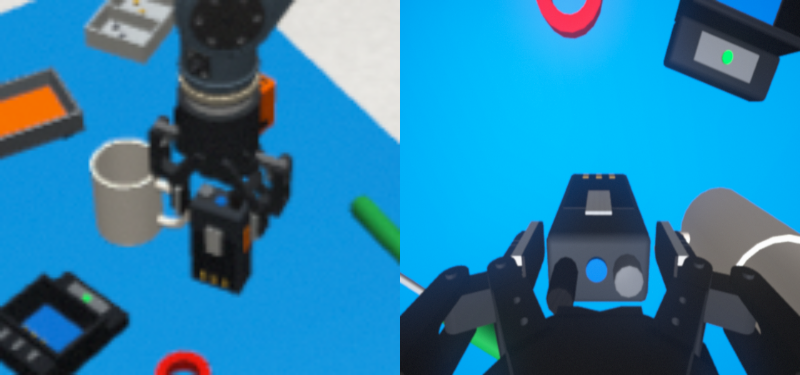

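The radio is centred between the fingers at (598,260), and the handle is clear below the right finger. Closing.

Request:
move_arm(rows="0 0 0 0 0 0;0 0 0 0 0 0;0 0 0 0 0 0;0 0 0 0 0 0;0 0 0 0 0 0;0 0 0 0 0 0;0 0 0 0 0 0", hand=0.045, newtons=60)

```text
time_s: 18.47
tool_pos: [0.4569, -0.0997, 0.0724]
eef_rot: [0.96, 0.28, 0.001, 0.001]
ft_force: [-0.5, 1.3, 5.1]
grip_width: 0.0556
```

Request:
move_arm(rows="0 0 -0.012 0 0 0;0 0 -0.020 0 0 0;0 0 -0.025 0 0 0;0 0 -0.025 0 0 0;0 0 -0.018 0 0 0;0 0 0 0 0 0;0 0 0 0 0 0")

```text
time_s: 19.05
tool_pos: [0.4567, -0.0996, 0.1721]
eef_rot: [0.96, 0.28, 0.001, 0.001]
ft_force: [-0.2, 1.0, -1.7]
grip_width: 0.0554
```

Run:
```python
from h import *
plan(.6385,-.121,.171,15.9)
w=snap("wrist","w14");s=snap("scene","s14")
cv2.imwrite("pics/c14.png",np.hstack([cv2.resize(s["image"][110:230,200:330],(400,375)),cv2.resize(w["image"],(400,375))]))
C=cloud(load("w11")); m=(C[...,2]>.008)&(C[...,2]<.017)&(np.hypot(C[...,0]-.64,C[...,1]+.12)<.06); m=m.astype(np.uint8)
h=cv2.cvtColor(load("w11")["image"],cv2.COLOR_BGR2HSV); m&=(cv2.inRange(h,np.array((100,150,80)),np.array((125,255,255)))>0); 
_,l,st,_=cv2.connectedComponentsWithStats(m); m=l==1+st[1:,4].argmax(); print("rdock wrist",m.sum(),rect(load("w11"),m,.0125))
C=cloud(load("w10")); m=(C[...,2]>.008)&(C[...,2]<.017)&(np.hypot(C[...,0]-.64,C[...,1]+.12)<.06); m=m.astype(np.uint8)
_,l,st,_=cv2.connectedComponentsWithStats(m); m=l==1+st[1:,4].argmax(); print("rdock w10",m.sum(),rect(load("w10"),m,.0125))
```

```text
t 19.05 p [ 0.4567 -0.0996  0.1721] yaw 32.49 tilt 0.15 F [-0.2  1.  -1.7] w 0.0554
tool shift dx,dy,dz mm [141.9 115.7   1.1] az deg 16.59
  if turned first: [169.   70.4]
  tilt fix ax,ay deg [ 0.13 -0.07]
rdock wrist 2486 ((638.4178466796875, -121.22775268554688), (42.33774185180664, 65.53404235839844), 15.697304725646973)
rdock w10 1710 ((636.3134155273438, -130.799560546875), (43.551658630371094, 59.14384841918945), 15.71086311340332)
```

View pics/c14.png

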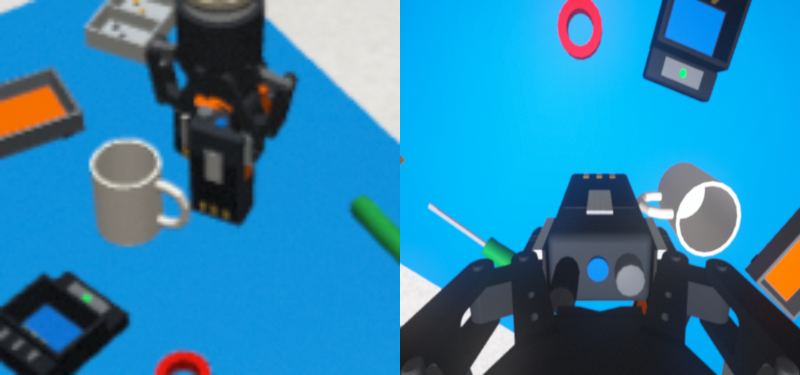

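The radio is lifted cleanly, the mug is undisturbed, and the well shows at (700,30). The wrist measurement of the well floor is (0.638, −0.121), 42×65.5 mm, yaw 15.7°. Carrying the radio over.

Request:
move_arm(rows="0 0 0 0 0 5.6;0 0 0 0 0 5.6;0 0 0 0 0 5.5;0.0282 0.0117 0 0 0 0;0.0282 0.0117 0 0 0 0;0.0282 0.0117 0 0 0 0;0.0282 0.0117 0 0 0 0;0.0282 0.0117 0 0 0 0;0.0282 0.0117 0 0 0 0;0 0 0 0 0 0;0 0 0.015 0 0 0;0 0 0.015 0 0 0;0 0 0 0 0 0;0 0 0 0 0 0;0 0 0 0 0 0")

```text
time_s: 20.4
tool_pos: [0.6378, -0.121, 0.1406]
eef_rot: [0.991, 0.137, -0.001, -0.0]
ft_force: [-0.0, -0.1, -1.8]
grip_width: 0.0553
```

Run:
```python
from h import *
plan(.6384,-.1212,.085,15.8)
w=snap("wrist","w15");s=snap("scene","s15")
cv2.imwrite("pics/c15.png",np.hstack([cv2.resize(s["image"][130:250,160:290],(400,375)),cv2.resize(w["image"],(400,375))]))
```

```text
t 20.4 p [ 0.6378 -0.121   0.1406] yaw 15.78 tilt 0.09 F [-0.  -0.1 -1.8] w 0.0553
tool shift dx,dy,dz mm [ 0.5  0.4 55.6] az deg -0.02
  if turned first: [0.5 0.4]
  tilt fix ax,ay deg [-0.05  0.08]
```

View pics/c15.png

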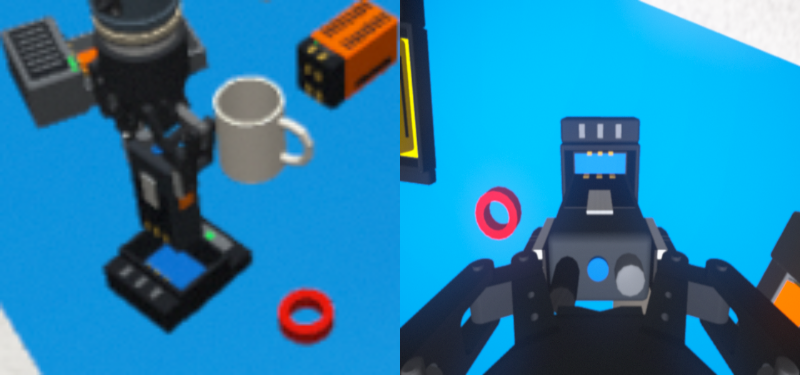

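The radio is aligned over the well with its back to the brass strips (wrist view (600,160)). Lowering.

Request:
move_arm(rows="0.0005 0 0.015 0 0 0;0 0 0.015 0 0 0;0 0 0.010 0 0 0;0 0 0.006 0 0 0;0 0 0.004 0 0 0;0 0 0 0 0 0;0 0 0 0 0 0;0 0 0 0 0 0")

```text
time_s: 21.17
tool_pos: [0.6394, -0.1211, 0.0921]
eef_rot: [0.991, 0.137, 0.001, 0.0]
ft_force: [-0.4, 0.2, -1.7]
grip_width: 0.0552
```

Request:
move_arm(rows="0 0 0.002 0 0 0;0 0 0.002 0 0 0;0 0 0.001 0 0 0;0 0 0 0 0 0;0 0 0 0 0 0")

```text
time_s: 21.58
tool_pos: [0.6387, -0.1209, 0.0862]
eef_rot: [0.991, 0.137, -0.0, -0.0]
ft_force: [-0.0, 0.0, -1.9]
grip_width: 0.0553
```

Request:
move_arm(rows="0 0 0.001 0 0 0;0 0 0.001 0 0 0;0 0 0.001 0 0 0;0 0 0 0 0 0;0 0 0 0 0 0")

```text
time_s: 22.0
tool_pos: [0.639, -0.1209, 0.0845]
eef_rot: [0.991, 0.137, 0.0, 0.0]
ft_force: [-1.5, 0.5, 5.7]
grip_width: 0.0555
```

Floor contact at the expected height. Releasing, then straight up.

Request:
move_arm(rows="0 0 0 0 0 0;0 0 0 0 0 0;0 0 0 0 0 0;0 0 0 0 0 0;0 0 -0.01 0 0 0;0 0 -0.025 0 0 0;0 0 -0.035 0 0 0;0 0 -0.035 0 0 0;0 0 -0.035 0 0 0;0 0 -0.025 0 0 0;0 0 0 0 0 0;0 0 0 0 0 0", hand=0.085)

```text
time_s: 23.0
tool_pos: [0.6399, -0.1213, 0.2512]
eef_rot: [0.991, 0.137, 0.002, 0.001]
ft_force: [-0.1, 0.5, -0.6]
grip_width: 0.0847
```

Run:
```python
from h import *
plan(.341,-.269,.25,13.5)
w=snap("wrist","w16");C=cloud(w)
m=(C[...,2]>.115)&(C[...,2]<.1275)&(np.hypot(C[...,0]-.6385,C[...,1]+.121)<.05)
print(m.sum(),np.median(C[m],0).round(4),rect(w,m,np.median(C[m][:,2])))
```

```text
t 23.0 p [ 0.6399 -0.1213  0.2512] yaw 15.79 tilt 0.31 F [-0.1  0.5 -0.6] w 0.0847
tool shift dx,dy,dz mm [-327.8   60.9    1.2] az deg 2.29
  if turned first: [-325.1   73.9]
  tilt fix ax,ay deg [ 0.18 -0.25]
1782 [ 0.6407 -0.1204  0.1228] ((639.0401611328125, -120.5672836303711), (33.21760177612305, 55.226619720458984), 15.707147598266602)
```

View pics/w16.png

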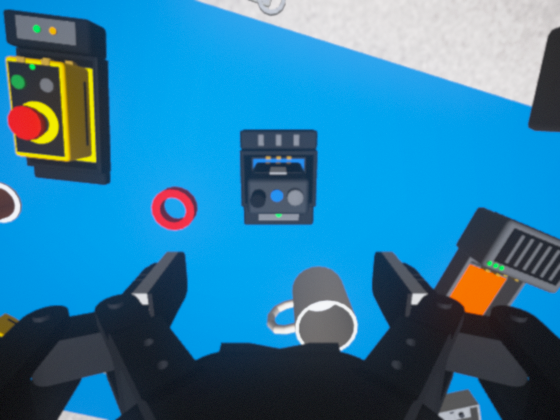

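The radio is in its well at (277,185): top 0.1228, yaw 15.7°, centre within 1 mm. Now the battery.

Request:
move_arm(rows="0 0 0 0 0 2.3;-0.0296 0.0067 0 0 0 0;-0.0296 0.0067 0 0 0 0;-0.0296 0.0067 0 0 0 0;-0.0296 0.0067 0 0 0 0;-0.0296 0.0067 0 0 0 0;-0.0296 0.0067 0 0 0 0;-0.0296 0.0067 0 0 0 0;-0.0296 0.0067 0 0 0 0;-0.0296 0.0067 0 0 0 0;-0.0296 0.0067 0 0 0 0;-0.0296 0.0067 0.01 0 0 0;0 0 0.01 0 0 0;0 0 0.01 0 0 0;0 0 0 0 0 0;0 0 0 0 0 0")

```text
time_s: 24.38
tool_pos: [0.3385, -0.2675, 0.2171]
eef_rot: [0.993, 0.117, -0.001, -0.002]
ft_force: [-0.0, 0.8, -0.8]
grip_width: 0.0849
```

Run:
```python
from h import *
w=snap("wrist","w17");C=cloud(w)
m=(C[...,2]>.056)&(C[...,2]<.072)&(np.hypot(C[...,0]-.34,C[...,1]+.27)<.08)
_,l,st,_=cv2.connectedComponentsWithStats(m.astype(np.uint8)); m=l==1+st[1:,4].argmax()
r=rect(w,m,np.median(C[m][:,2]));print(m.sum(),np.median(C[m],0).round(4),r)
plan(r[0][0]/1000,r[0][1]/1000,.021,r[2])
```

```text
6268 [ 0.344  -0.2707  0.065 ] ((340.5671081542969, -271.22039794921875), (108.65921020507812, 55.25326919555664), 13.674678802490234)
t 24.43 p [ 0.339  -0.268   0.2176] yaw 13.49 tilt 0.14 F [ 0.1  0.6 -0.4] w 0.0849
tool shift dx,dy,dz mm [  0.7   3.5 196.6] az deg -0.18
  if turned first: [0.7 3.5]
  tilt fix ax,ay deg [-0.13  0.05]
```

View pics/w17.png

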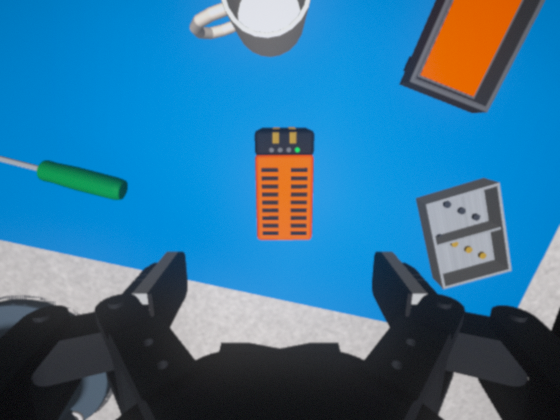

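The wrist view shows the battery at (284,184), centre (0.341, −0.271), yaw 13.7°, top at 0.065, contacts forward. Descending.

Request:
move_arm(rows="0.0005 0.0035 0.030 0 0 0;0 0 0.030 0 0 -0.2;0 0 0.030 0 0 0;0 0 0.030 0 0 0;0 0 0.030 0 0 0;0 0 0.025 0 0 0;0 0 0.014 0 0 0;0 0 0.006 0 0 0;0 0 0 0 0 0;0 0 0 0 0 0;0 0 0 0 0 0")

```text
time_s: 25.35
tool_pos: [0.3413, -0.2723, 0.0242]
eef_rot: [0.993, 0.119, 0.001, 0.001]
ft_force: [0.6, -0.3, 0.5]
grip_width: 0.085
```

Run:
```python
from h import *
plan(.3406,-.2712,.021,13.67)
w=snap("wrist","w18")
```

```text
t 25.35 p [ 0.3413 -0.2723  0.0242] yaw 13.71 tilt 0.13 F [ 0.6 -0.3  0.5] w 0.085
tool shift dx,dy,dz mm [-0.4 -1.3  3.2] az deg 0.04
  if turned first: [-0.4 -1.3]
  tilt fix ax,ay deg [ 0.12 -0.05]
```

View pics/w18.png

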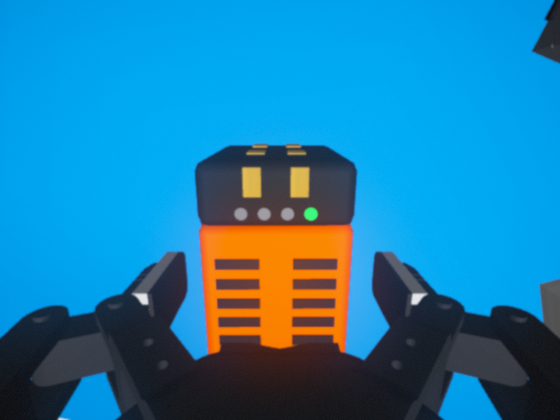

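The battery is centred between the fingers. Gripping harder for its weight, then lifting.

Request:
move_arm(rows="0 0 0.002 0 0 0;0 0 0 0 0 0;0 0 0 0 0 0;0 0 0 0 0 0;0 0 0 0 0 0;0 0 0 0 0 0;0 0 0 0 0 0;0 0 0 0 0 0", hand=0.045, newtons=90)

```text
time_s: 26.07
tool_pos: [0.3407, -0.2718, 0.0222]
eef_rot: [0.993, 0.119, 0.0, 0.0]
ft_force: [-0.4, -0.6, 6.8]
grip_width: 0.0554
```

Request:
move_arm(rows="0 0 -0.012 0 0 0;0 0 -0.020 0 0 0;0 0 -0.025 0 0 0;0 0 -0.025 0 0 0;0 0 -0.018 0 0 0;0 0 0 0 0 0;0 0 0 0 0 0;0 0 0 0 0 0")

```text
time_s: 26.73
tool_pos: [0.34, -0.2709, 0.1204]
eef_rot: [0.993, 0.119, -0.001, -0.001]
ft_force: [-0.3, 1.0, -5.7]
grip_width: 0.0549
```

Run:
```python
from h import *
for n in ("w17","w11"):
    w=load(n);C=cloud(w);h=cv2.cvtColor(w["image"],cv2.COLOR_BGR2HSV)
    m=(cv2.inRange(h,np.array((5,150,120)),np.array((18,255,255)))>0)&(C[...,2]<.02)&(np.hypot(C[...,0]-.53,C[...,1]+.42)<.09)
    _,l,st,_=cv2.connectedComponentsWithStats(m.astype(np.uint8)); m=l==1+st[1:,4].argmax()
    print(n,m.sum(),rect(w,m,.0125))
plan(.531,-.4205,.122,-6.4)
w=snap("wrist","w19");s=snap("scene","s19")
cv2.imwrite("pics/c19.png",np.hstack([cv2.resize(s["image"][80:200,150:310],(400,375)),cv2.resize(w["image"],(400,375))]))
```

```text
w17 5628 ((520.3672485351562, -418.7746887207031), (61.93789291381836, 94.00204467773438), 83.64419555664062)
w11 3415 ((530.545654296875, -423.11163330078125), (57.272666931152344, 116.4887466430664), 83.82965087890625)
t 26.73 p [ 0.34   -0.2709  0.1204] yaw 13.68 tilt 0.13 F [-0.3  1.  -5.7] w 0.0549
tool shift dx,dy,dz mm [150.2 190.5  -1.6] az deg 20.08
  if turned first: [206.5 127.3]
  tilt fix ax,ay deg [-0.12  0.05]
```

View pics/c19.png

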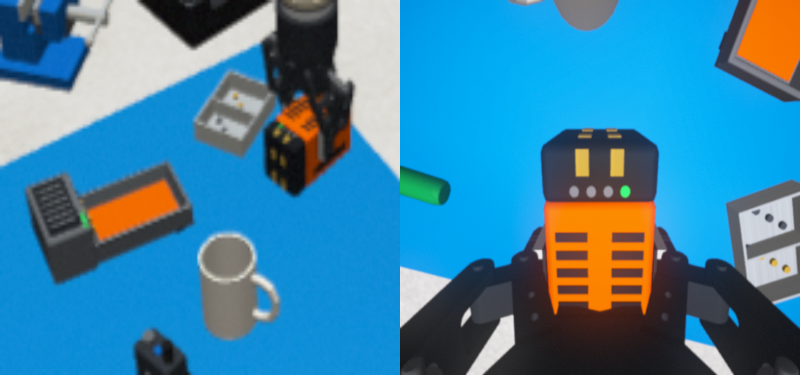

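The battery is held level, contacts forward, and the mug is clear. The charger floor centre is about (0.531, −0.420), yaw −6.3°. Carrying it over slightly higher.

Request:
move_arm(rows="0 0 -0.01 0 0 6.7;0 0 -0.01 0 0 6.7;0 0 0 0 0 6.6;0.0258 0.0159 0 0 0 0;0.0258 0.0159 0 0 0 0;0.0258 0.0159 0 0 0 0;0.0258 0.0159 0 0 0 0;0.0258 0.0159 0 0 0 0;0.0258 0.0159 0 0 0 0;0.0258 0.0159 0 0 0 0;0.0258 0.0159 0 0 0 0;0 0 0 0 0 0;0 0 0.01 0 0 0;0 0 0.01 0 0 0;0 0 0 0 0 0;0 0 0 0 0 0")

```text
time_s: 28.17
tool_pos: [0.5296, -0.4187, 0.1184]
eef_rot: [0.998, -0.055, -0.003, -0.002]
ft_force: [1.2, 0.3, -5.5]
grip_width: 0.0549
```

Run:
```python
from h import *
plan(.531,-.420,.04,-6.35)
w=snap("wrist","w20");s=snap("scene","s20");C=cloud(w)
cv2.imwrite("pics/c20.png",np.hstack([cv2.resize(s["image"][80:200,130:290],(400,375)),cv2.resize(w["image"],(400,375))]))
p0=np.array([.531,-.42]);a=np.radians(-6.35);c,sn=np.cos(a),np.sin(a)
L=lambda P:np.c_[(P[:,0]-p0[0])*c+(P[:,1]-p0[1])*sn,-(P[:,0]-p0[0])*sn+(P[:,1]-p0[1])*c]*1000
m=(C[...,2]>.055)&(C[...,2]<.07)&(C[...,0]>.585)&(np.hypot(C[...,0]-.62,C[...,1]+.43)<.09)
l=L(C[m]);print(m.sum(),"unit x",np.percentile(l[:,0],[1,99]).round(1),"y",np.percentile(l[:,1],[1,99]).round(1),rect(w,m,.062))
h=cv2.cvtColor(w["image"],cv2.COLOR_BGR2HSV)
m=(cv2.inRange(h,np.array((5,150,100)),np.array((22,255,255)))>0)&(C[...,2]<.02)&(C[...,2]>.005)
if m.sum()>20: l=L(C[m]);print(m.sum(),"floor x",np.percentile(l[:,0],[1,99]).round(1),"y",np.percentile(l[:,1],[1,99]).round(1))
```

```text
t 28.17 p [ 0.5296 -0.4187  0.1184] yaw -6.32 tilt 0.41 F [ 1.2  0.3 -5.5] w 0.0549
tool shift dx,dy,dz mm [ 1.5  1.1 78.4] az deg 0.03
  if turned first: [1.5 1.1]
  tilt fix ax,ay deg [-0.27  0.31]
18580 unit x [ 72.1 127.7] y [-49.9  50.1] ((630.2754516601562, -430.93194580078125), (101.92913055419922, 56.78762435913086), 83.59651184082031)
1390 floor x [44.9 57.9] y [-29.9  30.4]
```

View pics/c20.png

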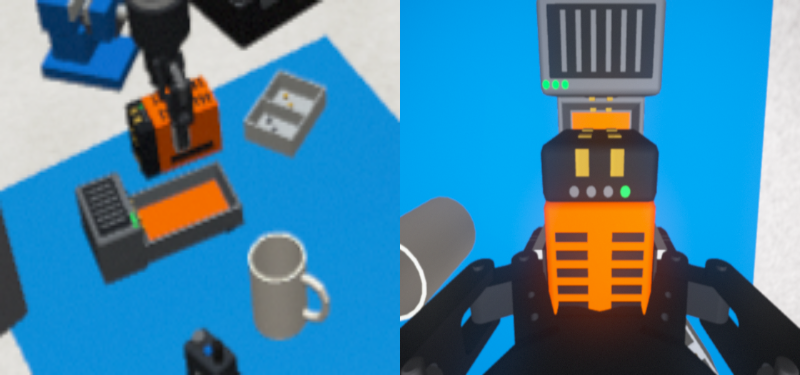

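The power unit is symmetric about my axis (−49.9 to 50.1 mm) and the floor's far end is at +58 mm. The pose is good, so lowering.

Request:
move_arm(rows="0.001 0.001 0.02 0 0 0;0 0 0.02 0 0 0;0 0 0.016 0 0 0;0 0 0.010 0 0 0;0 0 0.006 0 0 0;0 0 0.003 0 0 0;0 0 0 0 0 0;0 0 0 0 0 0;0 0 0 0 0 0")

```text
time_s: 29.02
tool_pos: [0.5334, -0.4227, 0.0475]
eef_rot: [0.998, -0.055, 0.001, 0.001]
ft_force: [-0.4, 0.2, -6.1]
grip_width: 0.0551
```

Run:
```python
from h import *
plan(.5305,-.42,.0345,-6.35)
```

```text
t 29.02 p [ 0.5334 -0.4227  0.0475] yaw -6.31 tilt 0.14 F [-0.4  0.2 -6.1] w 0.0551
tool shift dx,dy,dz mm [-3.2 -2.4 13. ] az deg 0.04
  if turned first: [-3.2 -2.4]
  tilt fix ax,ay deg [ 0.09 -0.1 ]
```

Request:
move_arm(rows="-0.002 -0.0015 0.004 0 0 0;0 0 0.004 0 0 0;0 0 0.002 0 0 0;0 0 0 0 0 0;0 0 0 0 0 0;0 0 0 0 0 0")

```text
time_s: 29.52
tool_pos: [0.5309, -0.4204, 0.0363]
eef_rot: [0.998, -0.055, 0.0, 0.0]
ft_force: [-0.5, -0.1, -5.6]
grip_width: 0.0551
```

Request:
move_arm(rows="0 0 0.001 0 0 0;0 0 0.001 0 0 0;0 0 0.001 0 0 0;0 0 0 0 0 0;0 0 0 0 0 0")

```text
time_s: 29.93
tool_pos: [0.5311, -0.4205, 0.0343]
eef_rot: [0.998, -0.055, 0.0, 0.0]
ft_force: [-1.6, -0.5, 1.6]
grip_width: 0.0551
```

Contact at the floor. Releasing and retreating up.

Request:
move_arm(rows="0 0 0 0 0 0;0 0 0 0 0 0;0 0 0 0 0 0;0 0 0 0 0 0;0 0 0 0 0 0;0 0 -0.01 0 0 0;0 0 -0.025 0 0 0;0 0 -0.035 0 0 0;0 0 -0.035 0 0 0;0 0 -0.035 0 0 0;0 0 -0.035 0 0 0;0 0 0 0 0 0;0 0 0 0 0 0;0 0 0 0 0 0", hand=0.085)

```text
time_s: 31.1
tool_pos: [0.5305, -0.42, 0.2087]
eef_rot: [0.998, -0.055, -0.0, -0.0]
ft_force: [-0.8, 0.8, -0.5]
grip_width: 0.0852
```

Run:
```python
from h import *
state()
w=snap("wrist","w21");C=cloud(w)
m=(C[...,2]>.069)&(C[...,2]<.085)&(np.hypot(C[...,0]-.531,C[...,1]+.42)<.08)
_,l,st,_=cv2.connectedComponentsWithStats(m.astype(np.uint8)); m=l==1+st[1:,4].argmax()
print("battery",m.sum(),np.median(C[m],0).round(4),rect(w,m,np.median(C[m][:,2])))
t=snap("top","t21");C=cloud(t)
for k,c,zr in [("battery",(.53,-.42),(.068,.085)),("radio",(.638,-.121),(.115,.13)),("remote",(.643,.137),(.05,.066)),("torch",(.54,.396),(.129,.145)),("mug",(.4945,-.2214),(.079,.095))]:
    m=(C[...,2]>zr[0])&(C[...,2]<zr[1])&(np.hypot(C[...,0]-c[0],C[...,1]-c[1])<.07)
    if m.sum()<20: print(k,"hidden"); continue
    _,l,st,_=cv2.connectedComponentsWithStats(m.astype(np.uint8)); m=l==1+st[1:,4].argmax()
    r=rect(t,m,np.median(C[m][:,2])); print(k,m.sum(),"z",np.median(C[m][:,2]).round(4),np.round(r[0],1),np.round(r[1],1),round(r[2],1))
snap("scene","s21")
cv2.imwrite("pics/c21.png",np.vstack([np.hstack([cv2.resize(w["image"],(400,300)),cv2.resize(load("s21")["image"],(400,300))]),np.hstack([cv2.resize(t["image"][110:310,50:520],(800,300))])]))
```

```text
t 31.1 p [ 0.5305 -0.42    0.2087] yaw -6.32 tilt 0.0 F [-0.8  0.8 -0.5] w 0.0852
battery 7125 [ 0.5349 -0.4211  0.0771] ((531.0908813476562, -420.8269348144531), (55.17456817626953, 108.57081604003906), 83.68223571777344)
battery 814 z 0.0764 [ 528.6 -420.4] [ 58.9 109.5] 83.7
radio 255 z 0.1216 [ 635.6 -122.9] [34.5 55.9] 15.9
remote 686 z 0.0584 [641.7 133.7] [101.9  57.8] 9.4
torch 417 z 0.1373 [539. 392.] [57.4 51.9] 89.0
mug hidden
```

View pics/c21.png

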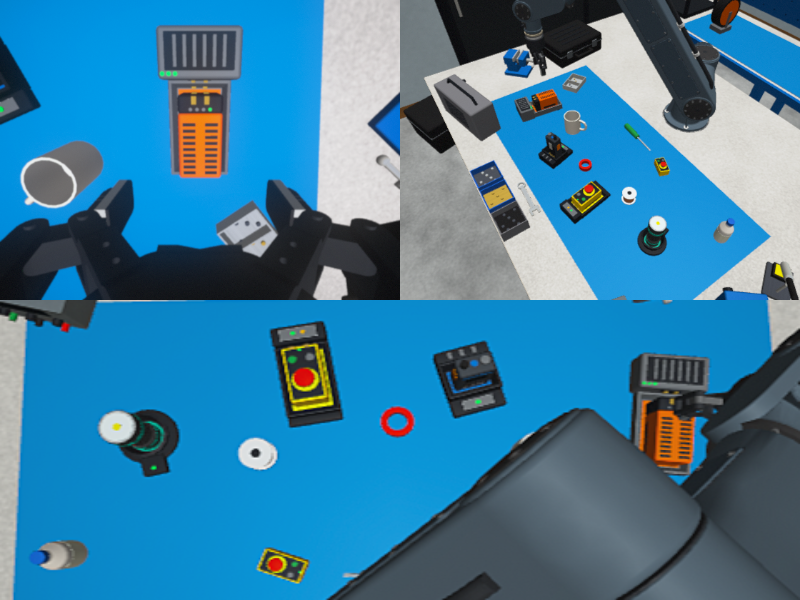

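Run:
```python
from h import *
for n in ("scene0","s21"):
    s=load(n);C=cloud(s)
    m=(C[...,2]>.079)&(C[...,2]<.095)&(np.hypot(C[...,0]-.4975,C[...,1]+.217)<.06)
    print(n,m.sum(),np.round(rect(s,m,.084)[0],1))
s=state(); from plant import order
print(order.finish_job())
```

```text
scene0 118 [ 497.8 -216.4]
s21 117 [ 497.8 -216.4]
t 31.25 p [ 0.53   -0.4194  0.2064] yaw -6.32 tilt 0.22 F [-0.5  0.3  1. ] w 0.085
the job is handed in; nothing more can be done
None
```

All four devices are back in their docks and the job is handed in, at about 31 s of the 99 s allowed. `finish_job` reports no verdict, so this rests on my own checks.

I placed the torch, the larger of the two stop transmitters, the radio and the battery in that order. Each was lowered until the wrist force showed it touching the dock floor, then released.

| Device | Top height above bench, measured / expected (m) | Measured position against its dock |
|---|---|---|
| Torch | 0.1373 / 0.137 | within 2 mm of the cup centre in the wrist view |
| Transmitter | 0.0584 / 0.058 | about 1.5 mm, yaw within 0.1° |
| Radio | 0.1216 / 0.122 | about 1 mm, yaw within 0.1° |
| Battery | 0.0764 / 0.076 | about 1 mm, yaw within 0.1° |

- **Orientation:** in the images, the contact ends of the battery, radio and transmitter face the brass contacts, and the transmitter's button is up.
- **Mug:** its rim measured the same position before and after in the scene camera, (0.498, −0.216).
- **Robot:** at hand-in the gripper was open and about 0.13 m above the battery, touching nothing.
- **Disagreements:** the cameras differed by 2–7 mm in absolute position. In the top view the torch comes out 3.8 mm off the cup centre. One wrist reading of the radio well from the edge of the picture was about 10 mm off in y; I left it out because the closer view and the top view agreed. The mug was hidden from the top camera at the end, so its check is from the scene camera only.

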